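# Hook a filter cartridge out of its housing by its wire bail

### The job

Take the hook tool from its stand, catch the wire bail of the filter cartridge deep in the bore of the aluminium housing, draw the cartridge out on the hook and set it down gently, upright, in the steel tray on the post stage, whose height is set differently each time; then put the hook back in its stand. The bail has fallen over to one side, and which side has to be felt or seen: do not force the hook down on it or against the bore, never touch the cartridge or its bail with the gripper, and leave the two vials and the small bottle where they are.

Things in the scene. Friction and masses are not known exactly. Their poses are not given: they have to be found in the camera images.
- bore_mouth (a point): centre of the open mouth of the bore, 110 mm above the bench, on top of the round aluminium filter housing (80 mm across, on a 100 x 100 mm foot; fixed). z is up along the bore. The bore is 56 mm wide for 74 mm down, then 40 mm wide for 24 mm (the seat), to a floor 12 mm above the bench.
- cartridge_mid (a point): centre of the loose steel filter cartridge, half-way up: a cylinder 37 mm across, 34 mm high, 0.12 to 0.27 kg, standing on the floor of the seat; z is its axis, up; its flat top is 17 mm above this point. Spring plungers in the seat grip it: drawing it takes up to 10 N for the first 15 mm, then only its weight. A wire bail is hinged on its top.
- bail_hinge (a point): middle of the bail's hinge line, on the cartridge's axis 4 mm above its top face; y runs along the hinge line, z is the cartridge's axis (both fixed to the cartridge, not to the bail). The bail is 4 mm round wire: legs at y = -13 and 13 mm, 22 mm clear between them, joined by an arch whose peak (wire centre) is at y = 0, 26 mm from the hinge line.
- bail_stop (a point): a point on the cartridge's axis at the height of the bail's peak when it has fallen over, 21.5 mm above bail_hinge. The bail swings freely and falls to a stop 0.6 rad off upright, towards either +x or -x (which one is not reported): the wire centre of its peak is then 15 mm off this point along x, 25 mm above the top face.
- hook_grip (a point): centre of the handle of the loose hook tool (0.09 kg), half-way up; z up along the tool. The black handle is 18 x 18 mm square and 65 mm high; the underside of a 42 x 36 x 5 mm collar plate under it is 37.5 mm below this point; a 6 mm round steel shank runs on down the z axis to the hook.
- hook_low (a point): lowest point of the hook tool, on the shank's axis 142.5 mm below hook_grip, axes as there. A 6 mm round toe goes out along +x and turns up: the upturned tip's axis is 13 mm from the shank's axis (outer side 16 mm), its top 13 mm above this point. The throat between shank and tip is 7 mm wide, its floor 6 mm above this point.
- stand_top (a point): middle of the top of the hook's stand (fixed), 125 mm above the bench: an 80 x 64 x 8 mm plate on two columns, with an opening 34 mm (x) by 22 mm (y) centred 5 mm to +x of this point. The tool hangs collar flat on the plate, its shank through the opening on this point, toe to the stand's +x: so at the start, and so it belongs at the end.
- stage: fixed stage: a 100 x 100 mm base with a sleeve and a post that carries an open steel tray, 120 (x) x 104 (y) x 13 mm outside, walls and floor 4 mm, centred over the base. Origin at the centre of the base's underside on the bench, z up. The post stays firmly where it is set: the top of the tray's floor is 49 to 104 mm above the bench, how high is not reported.
- vial_1: loose capped vial, 28 mm across and 60 mm high; origin at the centre of its underside. Bystander.
- vial_3: loose capped vial, 28 mm across and 60 mm high; origin at the centre of its underside. Bystander.
- bottle_small_1: loose small amber bottle, 57 mm across and 119 mm high; origin at the centre of its underside. Bystander.
Things that resemble listed ones, but are neither listed nor needed, are in the scene too. Of the things that look like the part that bears hook_grip, the larger one is meant. Leave any red look-alike of the part that bears cartridge_mid alone.

How it is judged:
By the outcome, as a careful person would: the job done as asked, in the order asked, and still so for the second after the job is handed in, with the robot touching nothing.
It also fails if it takes over 72 s, if anything falls off the work surface, if the arm or the gripper's body presses on something with over 40 N, if the wrist force passes 120 N, or if a joint passes its speed limit or range.

### The arm

A 6-joint arm with a two-finger parallel gripper is mounted at the origin on a cart in front of the work surface, level with it; the furniture and walls round the work are solid. World frame = base frame: x ahead of the robot, y to its left, z up, the work surface at z = 0. Lengths are in m, angles in rad, forces in N, time in s.
With the tool pointing down it reaches from about 0.25 to 0.85 m from the base axis. Payload 12.5 kg.
Tool frame: the origin (TCP) lies midway between the tips of the shut fingers; the grasp point (between the pads) lies 19 mm behind it; z points along the fingers, y is the line along which they close (so a half turn about z gives the same grasp; the last joint's range is limited). The gripper opens to 93 mm and grips with 3 to 60 N. Pads are 15 mm wide; open, the fingers measure 128 mm over their backs; the gripper's body (75 mm by 188 mm) begins 65 mm behind the grasp point.
Start: joints at [1.054, 0.351, 1.652, -0, 1.139, -0.085], TCP at [0.23, 0.5, 0.179] pointing down, gripper open.
Joint ranges: [-2.75, 2.75], [-0.79, 2.1], [0.01, 2.65], [-1.57, 4.71], [0.07, 3.14], [-2.87, 2.87]. Speed limits (rad/s): [2.22, 2.22, 2.79, 3.14, 3.14, 3.14].

### API

Orientations are given as a rotation vector (axis times angle).
In Python, from station import manip gives the robot as it stands. The module is installed in compiled form; this text tells all that it offers.
- The arm moves only by the tool play_rows, never from a script. Its argument "increments" is a list of rows, each an object of numbers: "x", "y", "z": the shift along the world's x, y, z in m; "rx", "ry", "rz": the turn, a rotation vector about the world's x, y, z in rad; "hand": the opening, from 0 (shut) to 1 (fully open). In form: [{"x": .., "y": .., "z": .., "rx": .., "ry": .., "rz": .., "hand": ..}, ...]. A call has 1 to 8 rows; each row is the pose to reach, as a shift and turn from the pose commanded when the call began; what a row does not reach only later rows make up. A row lasts 1/8 s, in which the tool goes at most 62.5 mm and 10.7 degrees, less where a joint would pass 70% of its speed; a pose out of reach is approached as far as the arm can. A call with a gripper value outside its range is refused whole. The fingers move at their own pace and stop on an object; "grip_force" is the grip in N (left out, the last holds). Time passes only in rows, so rows that repeat a pose let the fingers close. It gives the time, the measured TCP pose, the force, the opening and the grip force at its end, in the units of the state.
- manip.get_obs(): the state, without advancing time (a new reading comes with each control period).
- manip.grab_frame(name): name is "side" or "top" or "wrist"; returns the picture (384x512x3 uint8, red, green, blue); there is no depth.
- manip.get_calibration(name): a dict with "camera_matrix" (3x3 intrinsics, pixels), "dist" ([k1, k2, p1, p2, k3] as OpenCV has them; the pictures are not rectified), "R" (3x3) and "t" (3): a world point X has camera coordinates R X + t. Camera axes: x right, y down, z forward; pixel columns grow to the right and rows downward; lengths in m; the calibration is good to about 2 mm. A picture is of the moment at which its call begins: read the wrist's pose just before it. get_calibration takes no time and is no camera call; for the wrist camera it gives the pose at the moment of the call.
- manip.finish_job(): hands the job in; it is judged then, once.
The state is a dict: "clock": time; "joint_pos": joint angles; "joint_vel": joint speeds; "effort": joint torques, N m; "tool_pos": TCP position; "ee_rot": TCP orientation; "contact_force": force on the tool from outside, world axes, zero at the start; "torque": the same for the moment, N m; "opening": opening from 0.0 (shut) to 1.0 (fully open); "finger_force": force on a finger pad.
Only numpy, scipy, OpenCV 4.12 (cv2) and the standard library are available. Lean on these libraries where they do the work, as an engineer would, in place of code of your own. Each camera call takes 0.05 s, during which the arm holds its last target. There are 200 camera calls.

## Working session

There is one attempt and no reset: what is moved stays moved. The work goes in short steps, Python scripts to look and compute and a tool call to move; the robot and the scene stay as the last step left them, time stands still between calls to the robot, and variables do not carry over. Pictures are saved under pics/ and viewed, at most 10 in all, crops included, and the job is handed in when it is done.

Besides the shell and the picture viewer there is one more tool, called after ">>>" by a JSON object that holds its "api" and its "payload", one argument or row to a line. play_rows: Moves the arm, as the interface text tells. Its arguments: {"type":"object","properties":{"increments":{"type":"array"},"grip_force":{"type":"number"}},"required":["increments"]}

```bash
mkdir -p pics; cat > h.py <<'E'
import numpy as np, cv2
from station import manip
def cal(n):
    c=manip.get_calibration(n); return [np.array(c[k],float) for k in("camera_matrix","dist","R","t")]
def ray(c,px):
    K,d,R,t=c; u=cv2.undistortPoints(np.array([[px]],float),K,d)[0,0]
    o=-R.T@t; v=R.T@np.array([u[0],u[1],1]); return o,v/np.linalg.norm(v)
def atz(c,px,z):
    o,v=ray(c,px); return o+v*(z-o[2])/v[2]
def proj(c,X):
    K,d,R,t=c; return cv2.projectPoints(np.atleast_2d(np.array(X,float)),cv2.Rodrigues(R)[0],t,K,d)[0][:,0]
def tri(obs):
    A=np.zeros((3,3));b=np.zeros(3)
    for c,px in obs:
        o,v=ray(c,px);P=np.eye(3)-np.outer(v,v);A+=P;b+=P@o
    return np.linalg.solve(A,b)
def save(n,f): 
    im=manip.grab_frame(n); cv2.imwrite(f,im[:,:,::-1]); return im
E
python3 - <<'E'
from h import *
o=manip.get_obs();print(o)
for n in("side","top","wrist"):
    im=save(n,f"pics/{n}0.png"); c=cal(n); print(n,(-c[2].T@c[3]).round(3),c[2].round(2).tolist(),c[0][0,0])
E
```

```text
{'clock': 0.0, 'joint_pos': array([ 1.05439490e+00,  3.51234618e-01,  1.65243556e+00, -2.82946151e-05,
        1.13910293e+00, -8.46047322e-02]), 'joint_vel': array([-0.00010093, -0.0012273 ,  0.00099126, -0.00164934, -0.0011831 ,
       -0.00066442]), 'effort': array([-1.03749135e-03, -4.97309947e+01, -2.85261279e+01,  6.99415407e-02,
        2.56526016e-02, -1.25294405e-04]), 'tool_pos': array([0.22996536, 0.49917585, 0.17809799]), 'ee_rot': array([-6.72919821e-01, -3.06834467e+00,  1.78291427e-03]), 'contact_force': array([ 0.36484396, -0.19222874,  0.00520704]), 'torque': array([-0.00618773, -0.00076763, -0.00131351]), 'finger_force': 0.0, 'opening': 0.9985425177095293}
side [ 0.122 -0.876  0.737] [[0.9, -0.43, -0.02], [-0.23, -0.46, -0.86], [0.36, 0.78, -0.52]] 428.7473217044629
top [0.316 0.07  1.163] [[-0.19, -0.98, -0.01], [-0.96, 0.19, -0.21], [0.21, -0.03, -0.98]] 401.70557835691756
wrist [0.167 0.528 0.385] [[0.42, 0.91, -0.0], [0.88, -0.41, 0.25], [0.23, -0.11, -0.97]] 273.9717527846579
```

View pics/top0.png

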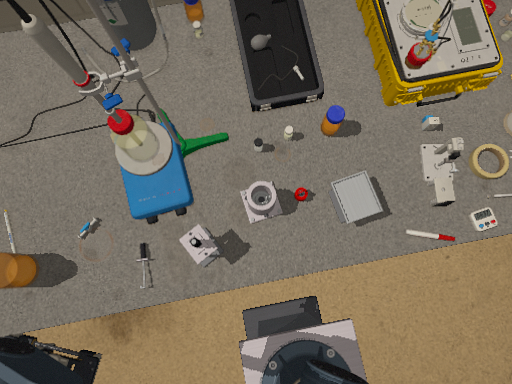

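View pics/side0.png

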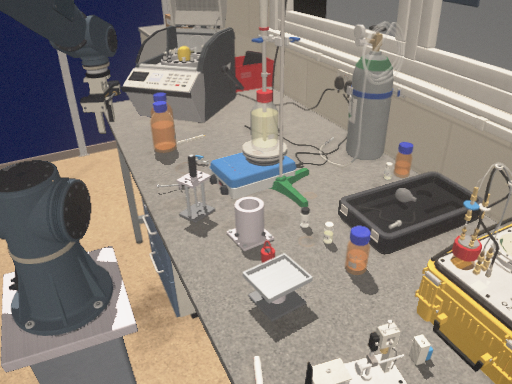

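Top view: hook stand at about (200,244), housing at (261,198), tray at (357,197), vials at (258,145) and (289,132), bottle at (333,120), and a red look-alike at (301,194). The side view shows the same items: stand (195,178), housing (250,205), tray (277,278). I'll make one enlarged montage to measure from.

```bash
python3 - <<'E'
import cv2,numpy as np
t=cv2.imread("pics/top0.png")[160:275,170:395]; s=cv2.imread("pics/side0.png")[145:315,150:320]
a=cv2.resize(t,None,fx=3.5,fy=3.5,interpolation=cv2.INTER_CUBIC)
print(a.shape);cv2.imwrite("pics/m1.png",a)
b=cv2.resize(s,None,fx=3.5,fy=3.5,interpolation=cv2.INTER_CUBIC);cv2.imwrite("pics/m2.png",b)
E
```

```text
(402, 788, 3)
```

View pics/m1.png

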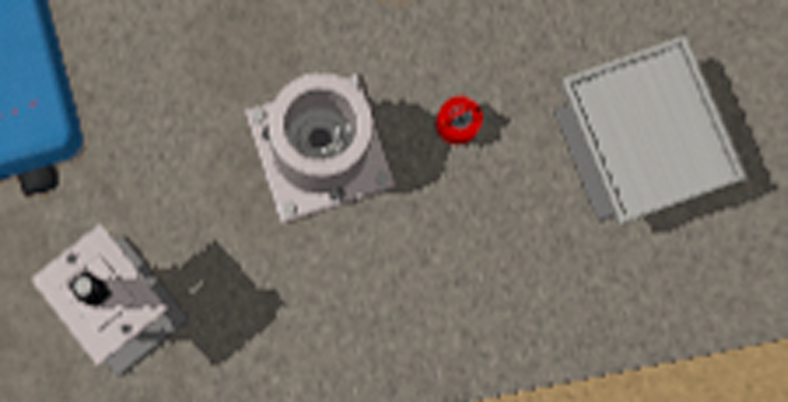

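View pics/m2.png

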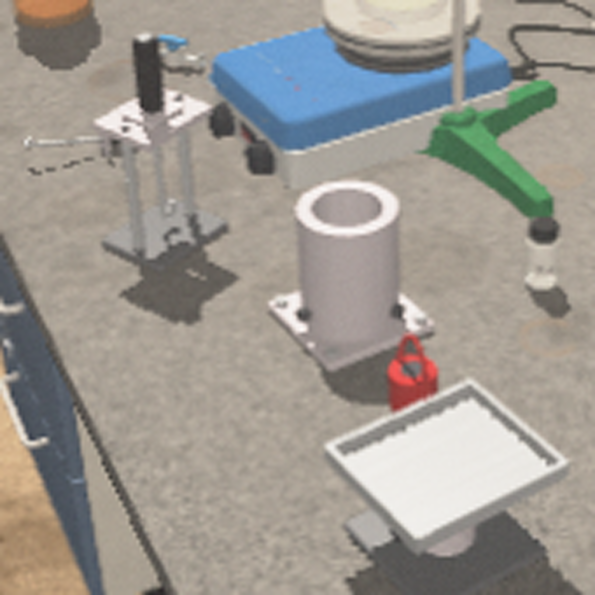

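```bash
python3 - <<'E'
from h import *
T=cal("top");S=cal("side")
t=lambda x,y:(x/3.5+170-.36,y/3.5+160-.36); s=lambda x,y:(x/3.5+150-.36,y/3.5+145-.36)
print("mouth top",atz(T,t(322,124),.11),"side",atz(S,s(347,209),.11),tri([(T,t(322,124)),(S,s(347,209))]))
P=[atz(T,t(*p),.125) for p in((97,225),(33,280),(99,362),(166,305))]
print("stand",np.round(P,3).tolist(),np.mean(P,0))
for i in range(4):
    d=P[(i+1)%4]-P[i];print(np.linalg.norm(d).round(4),np.arctan2(d[1],d[0]).round(3))
Q=[atz(S,s(*p),.125) for p in((97,122),(165,90),(212,106),(142,143))]; print("standside",np.mean(Q,0),np.round(Q,3).tolist())
print("handle top",tri([(T,t(88,287)),(S,s(147,40))]))
print("redlike",atz(T,t(460,120),.04))
tt=[(565,78),(684,38),(745,180),(622,222)];ss=[(470,380),(568,462),(418,545),(326,452)]
R=[tri([(T,t(*a)),(S,s(*b))]) for a,b in zip(tt,ss)];print("tray",np.round(R,4).tolist(),np.mean(R,0))
for i in range(4):
    d=R[(i+1)%4]-R[i];print(np.linalg.norm(d).round(4),np.arctan2(d[1],d[0]).round(3))
for n,p in(("v1",(258,145)),("v3",(289,132)),("b",(333,120))): print(n,atz(T,p,.06))
E
```

```text
mouth top [0.51647503 0.02083428 0.11      ] side [0.51724815 0.01924689 0.11      ] [0.51723032 0.02061933 0.10904185]
stand [[0.471, 0.2, 0.125], [0.441, 0.253, 0.125], [0.373, 0.215, 0.125], [0.404, 0.16, 0.125]] [0.42202446 0.20697323 0.125     ]
0.0611 2.1
0.0777 -2.632
0.0629 -1.058
0.0787 0.532
standside [0.42392238 0.20555122 0.125     ] [[0.377, 0.216, 0.125], [0.446, 0.244, 0.125], [0.473, 0.198, 0.125], [0.4, 0.165, 0.125]]
handle top [0.42169963 0.2037292  0.19632068]
redlike [ 0.51119151 -0.09320767  0.04      ]
tray [[0.5204, -0.1754, 0.0811], [0.5354, -0.2758, 0.0804], [0.4171, -0.2948, 0.0768], [0.4027, -0.1933, 0.0764]] [ 0.46888818 -0.23481438  0.07870544]
0.1015 -1.423
0.1198 -2.982
0.1025 1.712
0.1192 0.151
v1 [ 6.71759429e-01 -1.11273538e-04  6.00000000e-02]
v3 [ 0.69274984 -0.09565844  0.06      ]
b [ 0.70347905 -0.22852825  0.06      ]
```

>>> {"api": "play_rows", "payload": {
  "increments": [
    {"x": 0.01,"y": -0.04,"z": 0.045},
    {"x": 0.02,"y": -0.08,"z": 0.09},
    {"x": 0.03,"y": -0.13,"z": 0.12},
    {"x": 0.045,"y": -0.19,"z": 0.12},
    {"x": 0.07,"y": -0.25,"z": 0.12},
    {"x": 0.11,"y": -0.3,"z": 0.12},
    {"x": 0.155,"y": -0.34,"z": 0.12},
    {"x": 0.2,"y": -0.38,"z": 0.11}
  ]
}}

```text
invalid input
```

>>> {"api": "play_rows", "payload": {
  "increments": [
    {"x": 0.04,"y": -0.035,"z": -0.01},
    {"x": 0.08,"y": -0.07,"z": -0.03},
    {"x": 0.115,"y": -0.1,"z": -0.06},
    {"x": 0.14,"y": -0.12,"z": -0.09},
    {"x": 0.15,"y": -0.13,"z": -0.13},
    {"x": 0.15,"y": -0.13,"z": -0.13},
    {"x": 0.15,"y": -0.13,"z": -0.13}
  ]
}}

```text
invalid input
```

```bash
python3 - <<'E'
from h import *
o=manip.get_obs();print(o["clock"],o["tool_pos"],o["ee_rot"],o["joint_pos"].round(3),o["contact_force"])
W=cal("wrist");im=save("wrist","pics/w1.png");print((-W[2].T@W[3]).round(4))
T=cal("top");S=cal("side")
p=proj(W,[[.517,.020,.046],[.517,.020,.11],[.517,.02,.071]]);print(p)
for yaw in(.52,.52+np.pi):
    d=np.array([np.cos(yaw),np.sin(yaw),0]);print(yaw,(proj(S,[[.4225,.2055,.022],np.array([.4225,.2055,.022])+.013*d,np.array([.4225,.2055,.033])+.013*d])))
x,y=p[2].astype(int)
a=cv2.resize(im[max(0,y-40):y+40,max(0,x-40):x+40],(400,400),interpolation=cv2.INTER_CUBIC)
s=manip.grab_frame("side")[175:220,175:220]; s=cv2.resize(s,(400,400),interpolation=cv2.INTER_CUBIC)
cv2.imwrite("pics/m3.png",np.hstack([a,s])[:,:,::-1]);print(x,y)
E
```

```text
0.15 [0.23002112 0.49926905 0.17822592] [-6.72994297e-01 -3.06840322e+00  1.32881810e-03] [ 1.054  0.351  1.652 -0.     1.139 -0.085] [ 0.50886452  0.0209202  -0.11844518]
[0.1666 0.5276 0.3845]
[[ 72.05377608 436.40020872]
 [ 46.47939661 481.8882949 ]
 [ 62.80026523 452.83802069]]
0.52 [[196.31417552 206.77227535]
 [199.09057959 204.86909849]
 [198.79038273 201.87350609]]
3.661592653589793 [[196.31417552 206.77227535]
 [193.5017073  208.70058384]
 [193.17219326 205.68188881]]Traceback (most recent call last):
  File "<stdin>", line 9, in <module>
cv2.error: OpenCV(4.12.0) /io/opencv/modules/imgproc/src/resize.cpp:4208: error: (-215:Assertion failed) !ssize.empty() in function 'resize'
```

>>> {"api": "play_rows", "payload": {
  "increments": [
    {"x": 0.01,"y": -0.04,"z": 0.045,"rx": 0,"ry": 0,"rz": 0,"hand": 1},
    {"x": 0.02,"y": -0.08,"z": 0.09,"rx": 0,"ry": 0,"rz": 0,"hand": 1},
    {"x": 0.03,"y": -0.13,"z": 0.12,"rx": 0,"ry": 0,"rz": 0,"hand": 1},
    {"x": 0.045,"y": -0.19,"z": 0.12,"rx": 0,"ry": 0,"rz": 0,"hand": 1},
    {"x": 0.07,"y": -0.25,"z": 0.12,"rx": 0,"ry": 0,"rz": 0,"hand": 1},
    {"x": 0.11,"y": -0.3,"z": 0.12,"rx": 0,"ry": 0,"rz": 0,"hand": 1},
    {"x": 0.155,"y": -0.34,"z": 0.12,"rx": 0,"ry": 0,"rz": 0,"hand": 1},
    {"x": 0.2,"y": -0.38,"z": 0.11,"rx": 0,"ry": 0,"rz": 0,"hand": 1}
  ]
}}

```text
clock: 1.2
tool_pos: [0.4316, 0.1178, 0.2892]
ee_rot: [0.673, 3.067, 0.001]
contact_force: [-0.1, 1.2, -0.2]
opening: 0.995
finger_force: 0.0
```

>>> {"api": "play_rows", "payload": {
  "increments": [
    {"x": 0.04,"y": -0.035,"z": -0.01,"rx": 0,"ry": 0,"rz": 0,"hand": 1},
    {"x": 0.08,"y": -0.07,"z": -0.03,"rx": 0,"ry": 0,"rz": 0,"hand": 1},
    {"x": 0.115,"y": -0.1,"z": -0.06,"rx": 0,"ry": 0,"rz": 0,"hand": 1},
    {"x": 0.14,"y": -0.12,"z": -0.09,"rx": 0,"ry": 0,"rz": 0,"hand": 1},
    {"x": 0.15,"y": -0.13,"z": -0.13,"rx": 0,"ry": 0,"rz": 0,"hand": 1},
    {"x": 0.15,"y": -0.13,"z": -0.13,"rx": 0,"ry": 0,"rz": 0,"hand": 1},
    {"x": 0.15,"y": -0.13,"z": -0.13,"rx": 0,"ry": 0,"rz": 0,"hand": 1}
  ]
}}

```text
clock: 2.08
tool_pos: [0.5803, -0.01, 0.1601]
ee_rot: [0.672, 3.068, 0.0]
contact_force: [-0.5, 0.1, 0.0]
opening: 1.0
finger_force: 0.0
```

```bash
python3 - <<'E'
from h import *
o=manip.get_obs();print(o["clock"],o["tool_pos"],o["ee_rot"],o["joint_pos"].round(3),o["contact_force"])
W=cal("wrist");im=save("wrist","pics/w1.png");print((-W[2].T@W[3]).round(4))
np.savez("w1.npz",*W)
p=proj(W,[[.517,.020,.046],[.517,.020,.11],[.517,.02,.071],[.537,.02,.046]]);print(p)
x,y=p[2].astype(int);y=min(y,344)
a=cv2.resize(im[y-40:y+40,x-40:x+40],(400,400),interpolation=cv2.INTER_CUBIC)
s=manip.grab_frame("side")[175:220,175:220]; s=cv2.resize(s,(400,400),interpolation=cv2.INTER_CUBIC)
cv2.imwrite("pics/m3.png",np.hstack([a,s])[:,:,::-1]);print(x,y)
E
```

```text
2.075 [ 0.58031138 -0.01001343  0.16012441] [6.72317827e-01 3.06756530e+00 3.49911481e-04] [-0.097  0.424  1.592  0.     1.125 -1.237] [-0.48834085  0.06069271  0.00800498]
[0.5166 0.0181 0.3663]
[[254.63495268 117.29549311]
 [255.05493764 117.20771216]
 [254.77733735 117.26573244]
 [261.90368346 133.57322009]]
254 117
```

View pics/m3.png

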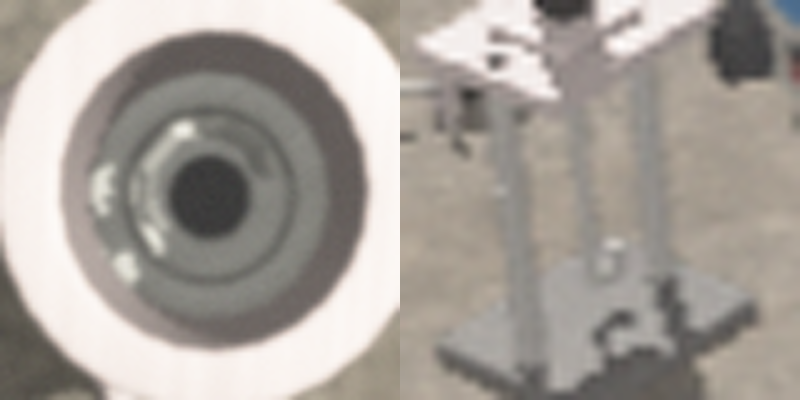

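Right panel: the hook's toe appears at (610,245), on the stand's +x side at yaw ≈0.52. Left panel: the bail's bright arc lies to the left in the bore, around (135,190). I'll go lower for a closer look.

>>> {"api": "play_rows", "payload": {
  "increments": [
    {"x": 0.002,"y": 0.001,"z": -0.03,"rx": 0,"ry": 0,"rz": 0,"hand": 1},
    {"x": 0.003,"y": 0.002,"z": -0.06,"rx": 0,"ry": 0,"rz": 0,"hand": 1},
    {"x": 0.003,"y": 0.002,"z": -0.08,"rx": 0,"ry": 0,"rz": 0,"hand": 1},
    {"x": 0.003,"y": 0.002,"z": -0.08,"rx": 0,"ry": 0,"rz": 0,"hand": 1},
    {"x": 0.003,"y": 0.002,"z": -0.08,"rx": 0,"ry": 0,"rz": 0,"hand": 1}
  ]
}}

```text
clock: 2.8
tool_pos: [0.5839, -0.0083, 0.0803]
ee_rot: [0.672, 3.067, 0.0]
contact_force: [-0.1, -0.1, 0.4]
opening: 0.999
finger_force: 0.0
```

```bash
cat >> h.py <<'E'
def bail(cx,cy,yaw,sg=1,ztop=.046):
    th=np.linspace(0,np.pi,25); pts=[(-13,0)]+[(-13*np.cos(a),13+13*np.sin(a)) for a in th]+[(13,0)]
    r=.6*sg; P=[]
    for y,l in pts:
        x=l*np.sin(r)/1e3;z=ztop+.004+l*np.cos(r)/1e3;y/=1e3
        P.append([cx+x*np.cos(yaw)-y*np.sin(yaw),cy+x*np.sin(yaw)+y*np.cos(yaw),z])
    return np.array(P)
E
python3 - <<'E'
from h import *
W=cal("wrist");im=save("wrist","pics/w2.png");np.savez("w2.npz",*W)
print((-W[2].T@W[3]).round(4))
p=proj(W,[[.517,.020,.046],[.517,.020,.11]]);print(p)
x,y=p[0].astype(int);h=40
c=im[y-h:y+h,x-h:x+h].copy()
a=cv2.resize(c,(560,560),interpolation=cv2.INTER_CUBIC)
a=np.clip((a.astype(float)-30)*1.5,0,255).astype(np.uint8)
cv2.imwrite("pics/m4.png",a[:,:,::-1]);print(x,y)
E
```

```text
[0.5199 0.0199 0.2865]
[[251.54711125 114.09242742]
 [251.06272028 112.90600177]]
251 114
```

View pics/m4.png

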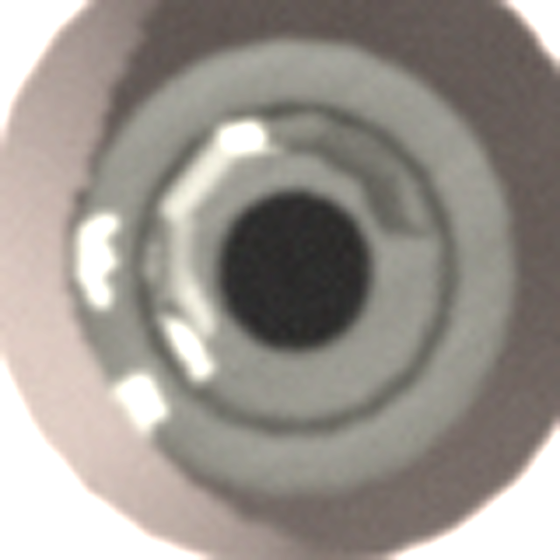

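```bash
python3 - <<'E'
from h import *
W=list(np.load("w2.npz").values())
q=lambda x,y:(x/7+211-.43,y/7+74-.43)
C=atz(W,q(297,270),.046);print("cart",C)
print("ring of seat",atz(W,q(296,267),.036))
m=atz(W,q(222,252),.0607)-C;print("dir",m,np.arctan2(m[1],m[0]))
e=atz(W,q(240,135),.0607)-atz(W,q(205,370),.0607);print("chord",e,np.arctan2(e[1],e[0]))
im=cv2.imread("pics/w2.png")
# mouth: bright rim inner edge
for n,thr in(("rim",200),):
    g=cv2.cvtColor(im,cv2.COLOR_BGR2GRAY)[20:210,150:350]; b=(g>thr).astype(np.uint8)
    cs,_=cv2.findContours(b,cv2.RETR_CCOMP,cv2.CHAIN_APPROX_NONE)
    for c in cs:
        if len(c)>150:
            (ex,ey),ax,an=cv2.fitEllipse(c);print(n,len(c),ax,atz(W,(ex+150,ey+20),.11))
out=[]
for yaw in (np.arctan2(m[1],m[0]),np.arctan2(e[1],e[0])-np.pi/2):
    a=cv2.resize(im[74:154,211:291],(400,400),interpolation=cv2.INTER_CUBIC)
    P=((proj(W,bail(C[0],C[1],yaw))-[211,74]+.5)*5).astype(int)
    cv2.polylines(a,[P.reshape(-1,1,2)],False,(0,0,255),1);out.append(a);print(yaw)
cv2.imwrite("pics/m5.png",np.hstack(out))
E
```

```text
cart [0.51606236 0.02178928 0.046     ]
ring of seat [0.51551748 0.02190662 0.036     ]
dir [-0.00512203 -0.00700991  0.0147    ] -2.201819730661002
chord [-0.0215955   0.01459915  0.        ] 2.5471375804824
rim 376 (126.36679077148438, 132.226318359375) [0.51460948 0.0227136  0.11      ]
rim 263 (91.10123443603516, 95.25196075439453) [0.51510071 0.02231141 0.11      ]
-2.201819730661002
0.9763412536875036
```

View pics/m5.png

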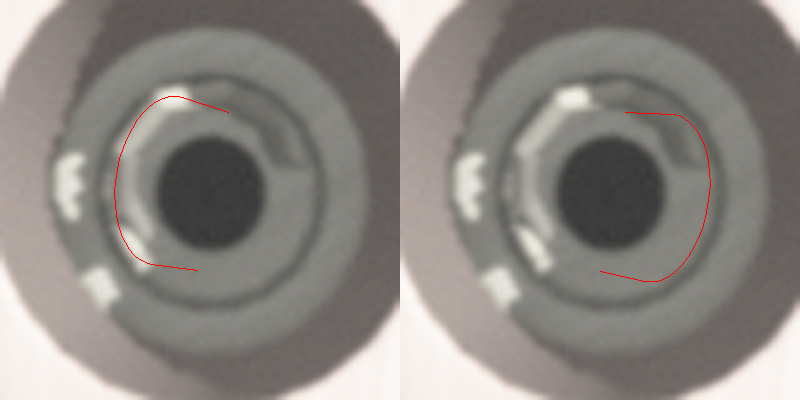

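>>> {"api": "play_rows", "payload": {
  "increments": [
    {"x": 0.005,"y": 0.01,"z": 0.02,"rx": 0,"ry": 0,"rz": 0,"hand": 1},
    {"x": 0.0125,"y": 0.027,"z": 0.02,"rx": 0,"ry": 0,"rz": 0,"hand": 1},
    {"x": 0.0125,"y": 0.027,"z": 0.02,"rx": 0,"ry": 0,"rz": 0,"hand": 1},
    {"x": 0.0125,"y": 0.027,"z": 0.02,"rx": 0,"ry": 0,"rz": 0,"hand": 1}
  ]
}}

```text
clock: 3.35
tool_pos: [0.5952, 0.0186, 0.0981]
ee_rot: [-0.672, -3.068, 0.0]
contact_force: [-0.3, 0.6, 0.4]
opening: 0.996
finger_force: 0.0
```

```bash
python3 - <<'E'
from h import *
W=cal("wrist");save("wrist","pics/w3.png");np.savez("w3.npz",*W)
E
```

>>> {"api": "play_rows", "payload": {
  "increments": [
    {"x": -0.0125,"y": -0.027,"z": 0.0,"rx": 0,"ry": 0,"rz": 0,"hand": 1},
    {"x": -0.025,"y": -0.054,"z": 0.0,"rx": 0,"ry": 0,"rz": 0,"hand": 1},
    {"x": -0.025,"y": -0.054,"z": 0.0,"rx": 0,"ry": 0,"rz": 0,"hand": 1},
    {"x": -0.025,"y": -0.054,"z": 0.0,"rx": 0,"ry": 0,"rz": 0,"hand": 1}
  ]
}}

```text
clock: 3.9
tool_pos: [0.5707, -0.0352, 0.0986]
ee_rot: [-0.674, -3.068, -0.0]
contact_force: [0.7, 0.3, 0.5]
opening: 0.998
finger_force: 0.0
```

```bash
python3 - <<'E'
from h import *
W=cal("wrist");save("wrist","pics/w4.png");np.savez("w4.npz",*W)
# rectify views onto planes z=.046 and z=.068, 8 px/mm? tiles 400 px = 50mm
C=np.array([.516,.0215]);n=400;sc=.05/n
rows=[]
u,v=np.meshgrid(np.arange(n),np.arange(n))
# tile: right=-y, up=+x (like top cam)
X=C[0]+(n/2-v)*sc; Y=C[1]+(n/2-u)*sc
out=[]
for k in("w3","w4"):
    Wk=list(np.load(k+".npz").values()); p=proj(Wk,np.c_[X.ravel(),Y.ravel(),np.full(n*n,.046)]).astype(np.float32).reshape(n,n,2)
    a=cv2.remap(cv2.imread(f"pics/{k}.png"),p[...,0],p[...,1],cv2.INTER_CUBIC)
    a=np.clip((a.astype(float)-30)*1.5,0,255).astype(np.uint8)
    cv2.circle(a,(200,200),148,(0,255,0),1)
    out.append(a)
cv2.imwrite("pics/m6.png",np.hstack(out))
E
```

```text
(no output)
```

View pics/m6.png

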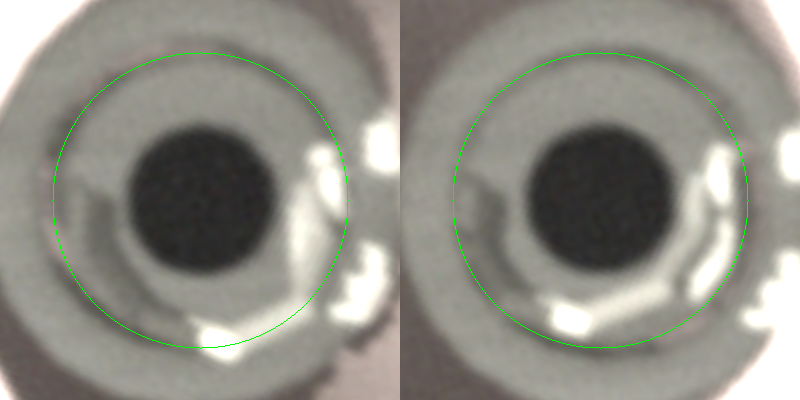

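```bash
python3 - <<'E'
from h import *
W={k:list(np.load(k+".npz").values()) for k in("w3","w4")}
def pl(p): return np.array([.516+(200-p[1])*.05/400,.0215+(200-p[0])*.05/400,.046])
for a,b in(((220,342),(172,320)),((192,326),(150,305)),((303,300),(268,292)),((300,205),(290,205)),((325,160),(321,160)),((105,195),(90,185)),((135,275),(108,272))):
    X=tri([(W["w3"],proj(W["w3"],pl(a))[0]),(W["w4"],proj(W["w4"],pl(b))[0])]);print(((X-[.516,.0215,.046])*1e3).round(1))
n=400;sc=.05/n;u,v=np.meshgrid(np.arange(n),np.arange(n));X=.516+(200-v)*sc;Y=.0215+(200-u)*sc
out=[]
for k in W:
    p=proj(W[k],np.c_[X.ravel(),Y.ravel(),np.full(n*n,.046)]).astype(np.float32).reshape(n,n,2)
    a=cv2.remap(cv2.imread(f"pics/{k}.png"),p[...,0],p[...,1],cv2.INTER_CUBIC)
    o=(-W[k][2].T@W[k][3])
    for yaw,col in((3.14,(0,0,255)),(3.39,(255,0,0))):
        B=bail(.516,.0215,yaw); s=(.046-o[2])/(B[:,2]-o[2]); Q=o+(B-o)*s[:,None]
        P=np.c_[200-(Q[:,1]-.0215)/sc,200-(Q[:,0]-.516)/sc].astype(int)
        cv2.polylines(a,[P.reshape(-1,1,2)],False,col,1)
    out.append(a)
cv2.imwrite("pics/m7.png",np.hstack(out))
E
```

```text
[-14.4   0.3  25.9]
[-12.8   3.2  23.3]
[-10.9 -10.1  17.9]
[ -0.5 -11.7   4.9]
[  5.  -15.3   2. ]
[ 1.3 12.3  9.4]
[-8.5  9.2 13.4]
```

View pics/m7.png

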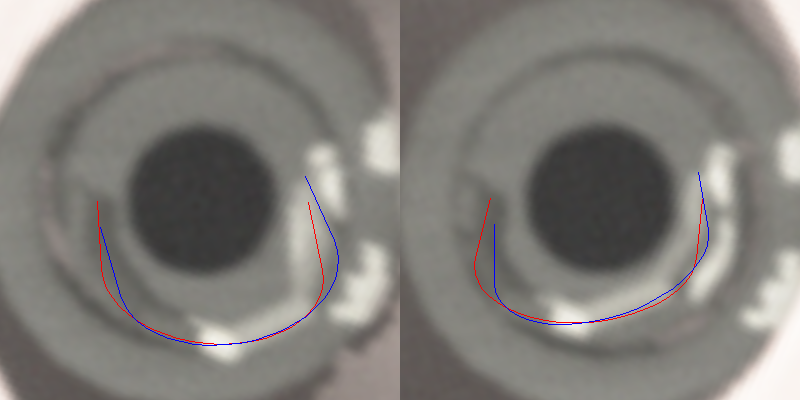

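Combined, the two views show the bail peak about 14 mm toward world −x of the cartridge axis and 25 mm above its top face. The left half of the arch is in shadow and the right half is lit. The toe must therefore point along −x. Next I'll go above the stand.

>>> {"api": "play_rows", "payload": {
  "increments": [
    {"x": 0,"y": 0,"z": 0.05,"rx": 0,"ry": 0,"rz": -0.1,"hand": 1},
    {"x": -0.01,"y": 0.02,"z": 0.1,"rx": 0,"ry": 0,"rz": -0.28,"hand": 1},
    {"x": -0.03,"y": 0.05,"z": 0.14,"rx": 0,"ry": 0,"rz": -0.46,"hand": 1},
    {"x": -0.05,"y": 0.09,"z": 0.17,"rx": 0,"ry": 0,"rz": -0.64,"hand": 1},
    {"x": -0.08,"y": 0.13,"z": 0.17,"rx": 0,"ry": 0,"rz": -0.82,"hand": 1},
    {"x": -0.1,"y": 0.165,"z": 0.17,"rx": 0,"ry": 0,"rz": -1.0,"hand": 1},
    {"x": -0.125,"y": 0.2,"z": 0.17,"rx": 0,"ry": 0,"rz": -1.18,"hand": 1},
    {"x": -0.14,"y": 0.23,"z": 0.17,"rx": 0,"ry": 0,"rz": -1.36,"hand": 1}
  ]
}}

```text
clock: 4.95
tool_pos: [0.4294, 0.1964, 0.2688]
ee_rot: [-2.457, -1.957, -0.001]
contact_force: [0.9, 0.2, -1.3]
opening: 0.997
finger_force: 0.0
```

>>> {"api": "play_rows", "payload": {
  "increments": [
    {"x": -0.008,"y": 0.01,"z": 0,"rx": 0,"ry": 0,"rz": -0.18,"hand": 1},
    {"x": -0.008,"y": 0.01,"z": 0,"rx": 0,"ry": 0,"rz": -0.36,"hand": 1},
    {"x": -0.008,"y": 0.01,"z": 0,"rx": 0,"ry": 0,"rz": -0.54,"hand": 1},
    {"x": -0.008,"y": 0.01,"z": 0,"rx": 0,"ry": 0,"rz": -0.72,"hand": 1},
    {"x": -0.008,"y": 0.01,"z": 0,"rx": 0,"ry": 0,"rz": -0.82,"hand": 1},
    {"x": -0.008,"y": 0.01,"z": 0,"rx": 0,"ry": 0,"rz": -0.82,"hand": 1},
    {"x": -0.008,"y": 0.01,"z": 0,"rx": 0,"ry": 0,"rz": -0.82,"hand": 1}
  ]
}}

```text
clock: 5.82
tool_pos: [0.4225, 0.2049, 0.2687]
ee_rot: [-3.031, -0.827, 0.0]
contact_force: [0.4, -0.5, 0.3]
opening: 0.999
finger_force: 0.0
```

```bash
python3 - <<'E'
from h import *
from scipy.spatial.transform import Rotation as Ro
o=manip.get_obs();R=Ro.from_rotvec(o["ee_rot"]).as_matrix()
print(o["clock"],o["tool_pos"].round(4),"yawy",np.arctan2(R[1,1],R[0,1]),"z",R[:,2].round(4),o["joint_pos"].round(2))
W=cal("wrist");im=save("wrist","pics/w5.png");np.savez("w5.npz",*W)
n=400;sc=.0005;u,v=np.meshgrid(np.arange(n),np.arange(n));X=.4225+(200-v)*sc;Y=.2055+(200-u)*sc
p=proj(W,np.c_[X.ravel(),Y.ravel(),np.full(n*n,.125)]).astype(np.float32).reshape(n,n,2)
a=cv2.remap(im,p[...,0],p[...,1],cv2.INTER_LINEAR);cv2.imwrite("pics/r5.png",a[:,:,::-1])
g=cv2.cvtColor(a,cv2.COLOR_RGB2GRAY)
for thr in(150,175,200):
    b=cv2.morphologyEx((g>thr).astype(np.uint8),cv2.MORPH_CLOSE,np.ones((9,9)))
    cs,_=cv2.findContours(b,cv2.RETR_EXTERNAL,cv2.CHAIN_APPROX_NONE)
    for c in cs:
        if cv2.contourArea(c)>3000:
            (cx,cy),(w,h),an=cv2.minAreaRect(c);bp=cv2.boxPoints(((cx,cy),(w,h),an))
            l=bp[1]-bp[0] if np.linalg.norm(bp[1]-bp[0])>np.linalg.norm(bp[2]-bp[1]) else bp[2]-bp[1]
            print(thr,cv2.contourArea(c),.4225+(200-cy)*sc,.2055+(200-cx)*sc,w*sc,h*sc,"yaw",np.arctan2(-l[0],-l[1])%np.pi)
# black handle blob: dark
d=(g<45).astype(np.uint8);N,L,st,ce=cv2.connectedComponentsWithStats(d)
for i in range(1,N):
    if st[i,4]>150: print("dark",st[i],.4225+(200-ce[i,1])*sc,.2055+(200-ce[i,0])*sc)
E
```

```text
5.825 [0.4225 0.2049 0.2687] yawy -1.0382081588232266 z [-0.  0. -1.] [0.35 0.12 1.73 0.   1.3  1.39]
150 5449.5 0.3335 0.26475 0.021 0.0815 yaw 1.5707964
150 18086.0 0.4176375045776367 0.20664928436279295 0.08910664367675782 0.07448420715332031 yaw 0.47501087
175 16406.0 0.4202900390625 0.20686117553710937 0.08163729858398437 0.06611843872070312 yaw 0.4831257
200 14037.0 0.42041143798828123 0.20690464782714843 0.07988942718505859 0.06425300598144532 yaw 0.48562193
dark [100   0  35  20 327] 0.5169892966360856 0.2439571865443425
dark [182 190  44  39 923] 0.41882719393282775 0.2052957746478873
```

>>> {"api": "play_rows", "payload": {
  "increments": [
    {"x": -0.002,"y": 0.002,"z": -0.03,"rx": 0,"ry": 0,"rz": -0.047,"hand": 0.5},
    {"x": -0.002,"y": 0.002,"z": -0.06,"rx": 0,"ry": 0,"rz": -0.047,"hand": 0.5},
    {"x": -0.002,"y": 0.002,"z": -0.09,"rx": 0,"ry": 0,"rz": -0.047,"hand": 0.5},
    {"x": -0.002,"y": 0.002,"z": -0.115,"rx": 0,"ry": 0,"rz": -0.047,"hand": 0.5},
    {"x": -0.002,"y": 0.002,"z": -0.123,"rx": 0,"ry": 0,"rz": -0.047,"hand": 0.5},
    {"x": -0.002,"y": 0.002,"z": -0.123,"rx": 0,"ry": 0,"rz": -0.047,"hand": 0.5}
  ]
}}

```text
clock: 6.62
tool_pos: [0.4207, 0.2066, 0.1458]
ee_rot: [3.05, 0.752, -0.0]
contact_force: [-1.0, 0.6, 0.4]
opening: 0.502
finger_force: 0.0
```

>>> {"api": "play_rows", "payload": {
  "grip_force": 45,
  "increments": [
    {"x": 0,"y": 0,"z": 0,"rx": 0,"ry": 0,"rz": 0,"hand": 0.3},
    {"x": 0,"y": 0,"z": 0,"rx": 0,"ry": 0,"rz": 0,"hand": 0.1},
    {"x": 0,"y": 0,"z": 0,"rx": 0,"ry": 0,"rz": 0,"hand": 0},
    {"x": 0,"y": 0,"z": 0,"rx": 0,"ry": 0,"rz": 0,"hand": 0},
    {"x": 0,"y": 0,"z": 0,"rx": 0,"ry": 0,"rz": 0,"hand": 0},
    {"x": 0,"y": 0,"z": 0,"rx": 0,"ry": 0,"rz": 0,"hand": 0}
  ]
}}

```text
clock: 7.38
tool_pos: [0.4208, 0.2067, 0.1459]
ee_rot: [-3.05, -0.751, -0.001]
contact_force: [-0.1, 1.5, 5.4]
opening: 0.193
finger_force: 45.0
```

>>> {"api": "play_rows", "payload": {
  "increments": [
    {"x": 0,"y": 0,"z": 0.01,"rx": 0,"ry": 0,"rz": 0,"hand": 0},
    {"x": 0,"y": 0,"z": 0.04,"rx": 0,"ry": 0,"rz": 0,"hand": 0},
    {"x": 0,"y": 0,"z": 0.08,"rx": 0,"ry": 0,"rz": 0,"hand": 0},
    {"x": 0,"y": 0,"z": 0.12,"rx": 0,"ry": 0,"rz": 0,"hand": 0},
    {"x": 0,"y": 0,"z": 0.154,"rx": 0,"ry": 0,"rz": 0,"hand": 0},
    {"x": 0,"y": 0,"z": 0.154,"rx": 0,"ry": 0,"rz": 0,"hand": 0},
    {"x": 0.015,"y": -0.03,"z": 0.154,"rx": 0,"ry": 0,"rz": 0.17,"hand": 0},
    {"x": 0.03,"y": -0.06,"z": 0.154,"rx": 0,"ry": 0,"rz": 0.34,"hand": 0}
  ]
}}

```text
clock: 8.38
tool_pos: [0.4503, 0.1458, 0.2986]
ee_rot: [-2.875, -1.265, 0.003]
contact_force: [-0.6, -0.3, -0.2]
opening: 0.189
finger_force: 45.0
```

>>> {"api": "play_rows", "payload": {
  "increments": [
    {"x": 0.012,"y": -0.02,"z": 0,"rx": 0,"ry": 0,"rz": 0.18,"hand": 0},
    {"x": 0.024,"y": -0.04,"z": 0,"rx": 0,"ry": 0,"rz": 0.36,"hand": 0},
    {"x": 0.036,"y": -0.06,"z": 0,"rx": 0,"ry": 0,"rz": 0.54,"hand": 0},
    {"x": 0.048,"y": -0.08,"z": 0,"rx": 0,"ry": 0,"rz": 0.72,"hand": 0},
    {"x": 0.06,"y": -0.1,"z": 0,"rx": 0,"ry": 0,"rz": 0.9,"hand": 0},
    {"x": 0.07,"y": -0.12,"z": 0,"rx": 0,"ry": 0,"rz": 1.08,"hand": 0},
    {"x": 0.073,"y": -0.125,"z": 0,"rx": 0,"ry": 0,"rz": 1.26,"hand": 0},
    {"x": 0.073,"y": -0.125,"z": 0,"rx": 0,"ry": 0,"rz": 1.44,"hand": 0}
  ]
}}

```text
clock: 9.38
tool_pos: [0.5232, 0.021, 0.2982]
ee_rot: [-1.328, -2.845, 0.002]
contact_force: [0.0, -0.0, -2.1]
opening: 0.188
finger_force: 45.0
```

>>> {"api": "play_rows", "payload": {
  "increments": [
    {"x": 0,"y": 0,"z": 0,"rx": 0,"ry": 0,"rz": 0.18,"hand": 0},
    {"x": 0,"y": 0,"z": 0,"rx": 0,"ry": 0,"rz": 0.36,"hand": 0},
    {"x": 0,"y": 0,"z": 0,"rx": 0,"ry": 0,"rz": 0.54,"hand": 0},
    {"x": 0,"y": 0,"z": -0.01,"rx": 0,"ry": 0,"rz": 0.72,"hand": 0},
    {"x": 0,"y": 0,"z": -0.03,"rx": 0,"ry": 0,"rz": 0.85,"hand": 0},
    {"x": 0,"y": 0,"z": -0.045,"rx": 0,"ry": 0,"rz": 0.85,"hand": 0},
    {"x": 0,"y": 0,"z": -0.045,"rx": 0,"ry": 0,"rz": 0.85,"hand": 0}
  ]
}}

```text
clock: 10.25
tool_pos: [0.5228, 0.0216, 0.2532]
ee_rot: [-0.05, -3.138, -0.0]
contact_force: [0.0, -0.4, -0.5]
opening: 0.185
finger_force: 45.0
```

```bash
cat > look.py <<'E'
from h import *
from scipy.spatial.transform import Rotation as Ro
o=manip.get_obs();R=Ro.from_rotvec(o["ee_rot"]).as_matrix();yy=np.arctan2(R[1,1],R[0,1]);t=o["tool_pos"]
print(o["clock"],t.round(4),"yawy",yy.round(4),"z",R[:,2].round(4),o["contact_force"].round(2),o["joint_pos"].round(2))
d=np.array([-np.sin(yy),np.cos(yy),0]);low=t-[0,0,.126];print("toe dir",d.round(3),"low",low.round(4))
E
python3 - <<'E'
from look import *
W=cal("wrist");S=cal("side");iw=save("wrist","pics/w6.png");is_=save("side","pics/s6.png")
pts=[low+[0,0,.03],low,low+.013*d+[0,0,.003],low+.013*d+[0,0,.013]]
mth=[[.516+.028*np.cos(a),.0215+.028*np.sin(a),.11] for a in np.linspace(0,6.28,30)]
out=[]
for c,im in((W,iw),(S,is_)):
    p=proj(c,pts);m=proj(c,mth);ctr=(p.mean(0)/2+m.mean(0)/2).astype(int);h=36
    x0=int(np.clip(ctr[0]-h,0,512-2*h));y0=int(np.clip(ctr[1]-h,0,384-2*h));print(p.round(1).tolist())
    a=cv2.resize(im[y0:y0+2*h,x0:x0+2*h],(400,400),interpolation=cv2.INTER_CUBIC);k=400/(2*h)
    for q,cl,w in((p,(255,0,0),0),(m,(0,200,0),1)):
        cv2.polylines(a,[((q-[x0,y0]+.5)*k).astype(int).reshape(-1,1,2)],False,cl,1)
    out.append(a);print(x0,y0,k)
cv2.imwrite("pics/m8.png",np.hstack(out)[:,:,::-1])
E
```

```text
10.25 [0.5228 0.0216 0.2532] yawy 1.5391 z [-2.9e-03  1.0e-04 -1.0e+00] [ 0.01 -0.36 -0.48] [-0.05  0.23  1.62 -0.    1.29 -1.59]
toe dir [-0.999  0.032  0.   ] low [0.5228 0.0216 0.1272]
[[253.7, 181.8], [253.6, 176.4], [253.6, 166.4], [253.6, 167.9]]
217 135 5.555555555555555
[[249.9, 188.5], [250.1, 198.1], [245.7, 198.2], [245.6, 195.0]]
212 163 5.555555555555555
```

View pics/m8.png

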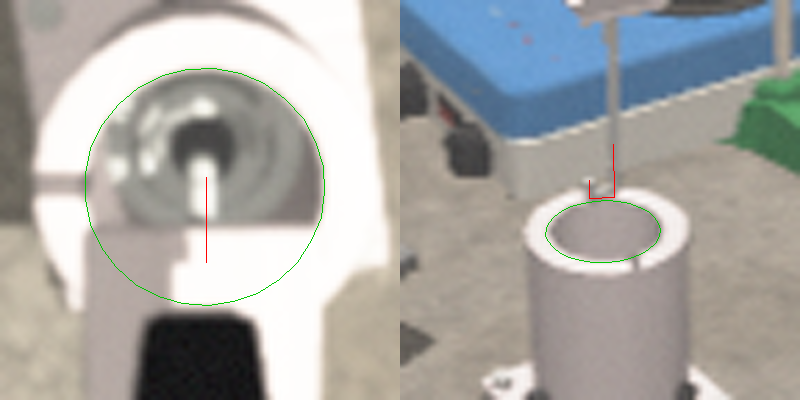

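The wrist view shows the toe bar at (205,155–215), about 1.2 mm further along the toe than the overlay predicts. The side view shows the hook over the mouth, with the mouth overlay matching. I'm going down on the inner side of the bail.

>>> {"api": "play_rows", "payload": {
  "increments": [
    {"x": 0.002,"y": 0,"z": 0,"rx": 0,"ry": 0,"rz": 0,"hand": 0},
    {"x": 0.002,"y": 0,"z": -0.015,"rx": 0,"ry": 0,"rz": 0,"hand": 0},
    {"x": 0.002,"y": 0,"z": -0.03,"rx": 0,"ry": 0,"rz": 0,"hand": 0},
    {"x": 0.002,"y": 0,"z": -0.042,"rx": 0,"ry": 0,"rz": 0,"hand": 0},
    {"x": 0.002,"y": 0,"z": -0.052,"rx": 0,"ry": 0,"rz": 0,"hand": 0},
    {"x": 0.002,"y": 0,"z": -0.056,"rx": 0,"ry": 0,"rz": 0,"hand": 0},
    {"x": 0.002,"y": 0,"z": -0.056,"rx": 0,"ry": 0,"rz": 0,"hand": 0}
  ]
}}

```text
clock: 11.22
tool_pos: [0.5256, 0.0216, 0.1986]
ee_rot: [-0.045, -3.141, 0.0]
contact_force: [0.5, -0.0, -1.9]
opening: 0.188
finger_force: 45.0
```

>>> {"api": "play_rows", "payload": {
  "increments": [
    {"x": 0,"y": 0,"z": -0.004,"rx": 0,"ry": 0,"rz": 0,"hand": 0},
    {"x": 0,"y": 0,"z": -0.008,"rx": 0,"ry": 0,"rz": 0,"hand": 0},
    {"x": 0,"y": 0,"z": -0.012,"rx": 0,"ry": 0,"rz": 0,"hand": 0},
    {"x": 0,"y": 0,"z": -0.016,"rx": 0,"ry": 0,"rz": 0,"hand": 0},
    {"x": 0,"y": 0,"z": -0.019,"rx": 0,"ry": 0,"rz": 0,"hand": 0},
    {"x": 0,"y": 0,"z": -0.019,"rx": 0,"ry": 0,"rz": 0,"hand": 0}
  ]
}}

```text
clock: 11.98
tool_pos: [0.5255, 0.0216, 0.1794]
ee_rot: [-0.045, -3.141, 0.0]
contact_force: [-0.2, 0.5, -0.5]
opening: 0.187
finger_force: 45.0
```

```bash
python3 look.py
```

```text
11.975 [0.5255 0.0216 0.1794] yawy 1.542 z [-4.e-04 -0.e+00 -1.e+00] [-0.19  0.49 -0.48] [-0.05  0.31  1.71 -0.    1.12 -1.59]
toe dir [-1.     0.029  0.   ] low [0.5255 0.0216 0.0534]
```

>>> {"api": "play_rows", "payload": {
  "increments": [
    {"x": 0,"y": 0,"z": -0.002,"rx": 0,"ry": 0,"rz": 0,"hand": 0},
    {"x": -0.003,"y": 0,"z": -0.002,"rx": 0,"ry": 0,"rz": 0,"hand": 0},
    {"x": -0.006,"y": 0,"z": -0.002,"rx": 0,"ry": 0,"rz": 0,"hand": 0},
    {"x": -0.009,"y": 0,"z": -0.002,"rx": 0,"ry": 0,"rz": 0,"hand": 0},
    {"x": -0.012,"y": 0,"z": -0.002,"rx": 0,"ry": 0,"rz": 0,"hand": 0},
    {"x": -0.012,"y": 0,"z": -0.002,"rx": 0,"ry": 0,"rz": 0,"hand": 0}
  ]
}}

```text
clock: 12.72
tool_pos: [0.5134, 0.0216, 0.1777]
ee_rot: [0.045, 3.141, 0.0]
contact_force: [1.1, 0.1, -0.6]
opening: 0.186
finger_force: 45.0
```

>>> {"api": "play_rows", "payload": {
  "increments": [
    {"x": -0.002,"y": 0,"z": 0,"rx": 0,"ry": 0,"rz": 0,"hand": 0},
    {"x": -0.004,"y": 0,"z": 0,"rx": 0,"ry": 0,"rz": 0,"hand": 0},
    {"x": -0.0045,"y": 0,"z": 0,"rx": 0,"ry": 0,"rz": 0,"hand": 0},
    {"x": -0.0045,"y": 0,"z": 0,"rx": 0,"ry": 0,"rz": 0,"hand": 0}
  ]
}}

```text
clock: 13.22
tool_pos: [0.5091, 0.0216, 0.1777]
ee_rot: [0.045, 3.141, 0.0]
contact_force: [0.8, 1.6, -1.0]
opening: 0.185
finger_force: 45.0
```

```bash
python3 look.py
```

```text
13.225 [0.5091 0.0216 0.1777] yawy 1.542 z [ 1.e-04  0.e+00 -1.e+00] [ 0.81  1.57 -0.97] [-0.05  0.28  1.76  0.    1.11 -1.59]
toe dir [-1.     0.029  0.   ] low [0.5091 0.0216 0.0517]
```

>>> {"api": "play_rows", "payload": {
  "increments": [
    {"x": 0,"y": 0,"z": 0.003,"rx": 0,"ry": 0,"rz": 0,"hand": 0},
    {"x": 0,"y": 0,"z": 0.006,"rx": 0,"ry": 0,"rz": 0,"hand": 0},
    {"x": 0,"y": 0,"z": 0.009,"rx": 0,"ry": 0,"rz": 0,"hand": 0},
    {"x": 0,"y": 0,"z": 0.01,"rx": 0,"ry": 0,"rz": 0,"hand": 0},
    {"x": 0,"y": 0,"z": 0.01,"rx": 0,"ry": 0,"rz": 0,"hand": 0}
  ]
}}

```text
clock: 13.85
tool_pos: [0.5091, 0.0216, 0.1877]
ee_rot: [0.045, 3.141, 0.0]
contact_force: [0.4, -0.2, -1.4]
opening: 0.191
finger_force: 45.0
```

>>> {"api": "play_rows", "payload": {
  "increments": [
    {"x": 0.002,"y": 0,"z": 0.001,"rx": 0,"ry": 0,"rz": 0,"hand": 0},
    {"x": 0.005,"y": 0,"z": 0.0025,"rx": 0,"ry": 0,"rz": 0,"hand": 0},
    {"x": 0.008,"y": 0,"z": 0.0035,"rx": 0,"ry": 0,"rz": 0,"hand": 0},
    {"x": 0.011,"y": 0,"z": 0.0045,"rx": 0,"ry": 0,"rz": 0,"hand": 0},
    {"x": 0.0145,"y": 0,"z": 0.005,"rx": 0,"ry": 0,"rz": 0,"hand": 0},
    {"x": 0.0145,"y": 0,"z": 0.005,"rx": 0,"ry": 0,"rz": 0,"hand": 0}
  ]
}}

```text
clock: 14.6
tool_pos: [0.5238, 0.0216, 0.1926]
ee_rot: [-0.045, -3.141, 0.0]
contact_force: [0.3, -0.2, -0.7]
opening: 0.19
finger_force: 45.0
```

```bash
python3 look.py
```

```text
14.6 [0.5238 0.0216 0.1926] yawy 1.542 z [-0. -0. -1.] [ 0.31 -0.19 -0.67] [-0.05  0.29  1.7  -0.    1.15 -1.59]
toe dir [-1.     0.029  0.   ] low [0.5238 0.0216 0.0666]
```

Now the pull: slow rise, watching the force.

>>> {"api": "play_rows", "payload": {
  "increments": [
    {"x": 0,"y": 0,"z": 0.001,"rx": 0,"ry": 0,"rz": 0,"hand": 0},
    {"x": 0,"y": 0,"z": 0.002,"rx": 0,"ry": 0,"rz": 0,"hand": 0},
    {"x": 0,"y": 0,"z": 0.003,"rx": 0,"ry": 0,"rz": 0,"hand": 0},
    {"x": 0,"y": 0,"z": 0.004,"rx": 0,"ry": 0,"rz": 0,"hand": 0},
    {"x": 0,"y": 0,"z": 0.005,"rx": 0,"ry": 0,"rz": 0,"hand": 0},
    {"x": 0,"y": 0,"z": 0.006,"rx": 0,"ry": 0,"rz": 0,"hand": 0}
  ]
}}

```text
clock: 15.35
tool_pos: [0.5235, 0.0216, 0.1986]
ee_rot: [-0.045, -3.141, 0.0]
contact_force: [0.6, -0.5, -10.5]
opening: 0.19
finger_force: 45.0
```

>>> {"api": "play_rows", "payload": {
  "increments": [
    {"x": 0,"y": 0,"z": 0.0015,"rx": 0,"ry": 0,"rz": 0,"hand": 0},
    {"x": 0,"y": 0,"z": 0.003,"rx": 0,"ry": 0,"rz": 0,"hand": 0},
    {"x": 0,"y": 0,"z": 0.0045,"rx": 0,"ry": 0,"rz": 0,"hand": 0},
    {"x": 0,"y": 0,"z": 0.006,"rx": 0,"ry": 0,"rz": 0,"hand": 0},
    {"x": 0,"y": 0,"z": 0.0075,"rx": 0,"ry": 0,"rz": 0,"hand": 0},
    {"x": 0,"y": 0,"z": 0.009,"rx": 0,"ry": 0,"rz": 0,"hand": 0},
    {"x": 0,"y": 0,"z": 0.0105,"rx": 0,"ry": 0,"rz": 0,"hand": 0},
    {"x": 0,"y": 0,"z": 0.012,"rx": 0,"ry": 0,"rz": 0,"hand": 0}
  ]
}}

```text
clock: 16.35
tool_pos: [0.5235, 0.0216, 0.2107]
ee_rot: [-0.045, -3.141, 0.0]
contact_force: [-0.2, -0.7, -3.5]
opening: 0.183
finger_force: 45.0
```

>>> {"api": "play_rows", "payload": {
  "increments": [
    {"x": 0,"y": 0,"z": 0.003,"rx": 0,"ry": 0,"rz": 0,"hand": 0},
    {"x": 0,"y": 0,"z": 0.007,"rx": 0,"ry": 0,"rz": 0,"hand": 0},
    {"x": 0,"y": 0,"z": 0.012,"rx": 0,"ry": 0,"rz": 0,"hand": 0},
    {"x": 0,"y": 0,"z": 0.017,"rx": 0,"ry": 0,"rz": 0,"hand": 0},
    {"x": 0,"y": 0,"z": 0.022,"rx": 0,"ry": 0,"rz": 0,"hand": 0},
    {"x": 0,"y": 0,"z": 0.027,"rx": 0,"ry": 0,"rz": 0,"hand": 0},
    {"x": 0,"y": 0,"z": 0.032,"rx": 0,"ry": 0,"rz": 0,"hand": 0},
    {"x": 0,"y": 0,"z": 0.037,"rx": 0,"ry": 0,"rz": 0,"hand": 0}
  ]
}}

```text
clock: 17.35
tool_pos: [0.5236, 0.0216, 0.248]
ee_rot: [0.045, 3.141, -0.0]
contact_force: [-0.6, 0.1, -2.7]
opening: 0.187
finger_force: 45.0
```

```bash
python3 look.py
```

```text
17.35 [0.5236 0.0216 0.248 ] yawy 1.542 z [ 0. -0. -1.] [-0.55  0.06 -2.71] [-0.05  0.24  1.63 -0.    1.27 -1.59]
toe dir [-1.     0.029  0.   ] low [0.5236 0.0216 0.122 ]
```

>>> {"api": "play_rows", "payload": {
  "increments": [
    {"x": 0,"y": 0,"z": 0.006,"rx": 0,"ry": 0,"rz": 0,"hand": 0},
    {"x": 0,"y": 0,"z": 0.014,"rx": 0,"ry": 0,"rz": 0,"hand": 0},
    {"x": 0,"y": 0,"z": 0.024,"rx": 0,"ry": 0,"rz": 0,"hand": 0},
    {"x": 0,"y": 0,"z": 0.036,"rx": 0,"ry": 0,"rz": 0,"hand": 0},
    {"x": 0,"y": 0,"z": 0.048,"rx": 0,"ry": 0,"rz": 0,"hand": 0},
    {"x": 0,"y": 0,"z": 0.058,"rx": 0,"ry": 0,"rz": 0,"hand": 0},
    {"x": 0,"y": 0,"z": 0.064,"rx": 0,"ry": 0,"rz": 0,"hand": 0},
    {"x": 0,"y": 0,"z": 0.066,"rx": 0,"ry": 0,"rz": 0,"hand": 0}
  ]
}}

```text
clock: 18.35
tool_pos: [0.5236, 0.0216, 0.3139]
ee_rot: [0.045, 3.141, -0.0]
contact_force: [-0.8, 0.7, -3.3]
opening: 0.187
finger_force: 45.0
```

>>> {"api": "play_rows", "payload": {
  "increments": [
    {"x": 0,"y": -0.001,"z": 0,"rx": 0,"ry": 0,"rz": 0,"hand": 0},
    {"x": 0,"y": -0.004,"z": 0,"rx": 0,"ry": 0,"rz": 0,"hand": 0},
    {"x": -0.001,"y": -0.008,"z": 0,"rx": 0,"ry": 0,"rz": 0,"hand": 0},
    {"x": -0.002,"y": -0.014,"z": 0,"rx": 0,"ry": 0,"rz": 0,"hand": 0},
    {"x": -0.003,"y": -0.022,"z": 0,"rx": 0,"ry": 0,"rz": 0,"hand": 0},
    {"x": -0.005,"y": -0.031,"z": 0,"rx": 0,"ry": 0,"rz": 0,"hand": 0},
    {"x": -0.007,"y": -0.041,"z": 0,"rx": 0,"ry": 0,"rz": 0,"hand": 0},
    {"x": -0.009,"y": -0.052,"z": 0,"rx": 0,"ry": 0,"rz": 0,"hand": 0}
  ]
}}

```text
clock: 19.35
tool_pos: [0.5144, -0.0312, 0.3137]
ee_rot: [0.045, 3.141, -0.0]
contact_force: [0.2, 0.5, -3.3]
opening: 0.187
finger_force: 45.0
```

>>> {"api": "play_rows", "payload": {
  "increments": [
    {"x": -0.002,"y": -0.011,"z": 0,"rx": 0,"ry": 0,"rz": 0,"hand": 0},
    {"x": -0.004,"y": -0.023,"z": 0,"rx": 0,"ry": 0,"rz": 0,"hand": 0},
    {"x": -0.006,"y": -0.035,"z": 0,"rx": 0,"ry": 0,"rz": 0,"hand": 0},
    {"x": -0.009,"y": -0.047,"z": 0,"rx": 0,"ry": 0,"rz": 0,"hand": 0},
    {"x": -0.012,"y": -0.059,"z": 0,"rx": 0,"ry": 0,"rz": 0,"hand": 0},
    {"x": -0.015,"y": -0.071,"z": 0,"rx": 0,"ry": 0,"rz": 0,"hand": 0},
    {"x": -0.018,"y": -0.083,"z": 0,"rx": 0,"ry": 0,"rz": 0,"hand": 0},
    {"x": -0.021,"y": -0.095,"z": 0,"rx": 0,"ry": 0,"rz": 0,"hand": 0}
  ]
}}

```text
clock: 20.35
tool_pos: [0.4934, -0.1262, 0.3137]
ee_rot: [0.045, 3.141, -0.0]
contact_force: [0.0, 1.2, -3.7]
opening: 0.187
finger_force: 45.0
```

>>> {"api": "play_rows", "payload": {
  "increments": [
    {"x": -0.003,"y": -0.012,"z": 0,"rx": 0,"ry": 0,"rz": 0,"hand": 0},
    {"x": -0.006,"y": -0.024,"z": 0,"rx": 0,"ry": 0,"rz": 0,"hand": 0},
    {"x": -0.009,"y": -0.036,"z": 0,"rx": 0,"ry": 0,"rz": 0,"hand": 0},
    {"x": -0.011,"y": -0.048,"z": 0,"rx": 0,"ry": 0,"rz": 0,"hand": 0},
    {"x": -0.013,"y": -0.06,"z": 0,"rx": 0,"ry": 0,"rz": 0,"hand": 0},
    {"x": -0.014,"y": -0.071,"z": 0,"rx": 0,"ry": 0,"rz": 0,"hand": 0},
    {"x": -0.015,"y": -0.081,"z": 0,"rx": 0,"ry": 0,"rz": 0,"hand": 0},
    {"x": -0.016,"y": -0.09,"z": 0,"rx": 0,"ry": 0,"rz": 0,"hand": 0}
  ]
}}

```text
clock: 21.35
tool_pos: [0.4775, -0.216, 0.3136]
ee_rot: [-0.045, -3.141, -0.0]
contact_force: [-0.3, 0.2, -2.4]
opening: 0.186
finger_force: 45.0
```

>>> {"api": "play_rows", "payload": {
  "increments": [
    {"x": 0,"y": -0.008,"z": 0,"rx": 0,"ry": 0,"rz": 0,"hand": 0},
    {"x": 0,"y": -0.013,"z": 0,"rx": 0,"ry": 0,"rz": 0,"hand": 0},
    {"x": 0,"y": -0.017,"z": 0,"rx": 0,"ry": 0,"rz": 0,"hand": 0},
    {"x": 0,"y": -0.019,"z": 0,"rx": 0,"ry": 0,"rz": 0,"hand": 0},
    {"x": 0,"y": -0.02,"z": 0,"rx": 0,"ry": 0,"rz": 0,"hand": 0},
    {"x": 0,"y": -0.02,"z": 0,"rx": 0,"ry": 0,"rz": 0,"hand": 0},
    {"x": 0,"y": -0.02,"z": 0,"rx": 0,"ry": 0,"rz": 0,"hand": 0},
    {"x": 0,"y": -0.02,"z": 0,"rx": 0,"ry": 0,"rz": 0,"hand": 0}
  ]
}}

```text
clock: 22.35
tool_pos: [0.4776, -0.2353, 0.3137]
ee_rot: [0.045, 3.141, -0.0]
contact_force: [-0.8, 0.1, -2.4]
opening: 0.189
finger_force: 45.0
```

```bash
python3 look.py; python3 -c "
from h import *
import numpy as np
save('side','pics/s7.png');save('wrist','pics/w7.png')"
```

```text
22.35 [ 0.4776 -0.2353  0.3137] yawy 1.5421 z [ 1.e-04 -0.e+00 -1.e+00] [-0.84  0.09 -2.42] [-0.55  0.21  1.5   0.    1.43 -2.09]
toe dir [-1.     0.029  0.   ] low [ 0.4776 -0.2353  0.1877]
```

>>> {"api": "play_rows", "payload": {
  "increments": [
    {"x": 0,"y": 0,"z": -0.004,"rx": 0,"ry": 0,"rz": 0,"hand": 0},
    {"x": 0,"y": 0,"z": -0.01,"rx": 0,"ry": 0,"rz": 0,"hand": 0},
    {"x": 0,"y": 0,"z": -0.018,"rx": 0,"ry": 0,"rz": 0,"hand": 0},
    {"x": 0,"y": 0,"z": -0.027,"rx": 0,"ry": 0,"rz": 0,"hand": 0},
    {"x": 0,"y": 0,"z": -0.036,"rx": 0,"ry": 0,"rz": 0,"hand": 0},
    {"x": 0,"y": 0,"z": -0.044,"rx": 0,"ry": 0,"rz": 0,"hand": 0},
    {"x": 0,"y": 0,"z": -0.05,"rx": 0,"ry": 0,"rz": 0,"hand": 0},
    {"x": 0,"y": 0,"z": -0.054,"rx": 0,"ry": 0,"rz": 0,"hand": 0}
  ]
}}

```text
clock: 23.45
tool_pos: [0.4775, -0.2354, 0.2593]
ee_rot: [-0.045, -3.141, -0.0]
contact_force: [-0.2, -0.4, -3.3]
opening: 0.188
finger_force: 45.0
```

>>> {"api": "play_rows", "payload": {
  "increments": [
    {"x": 0,"y": 0,"z": -0.001,"rx": 0,"ry": 0,"rz": 0,"hand": 0},
    {"x": 0,"y": 0,"z": -0.002,"rx": 0,"ry": 0,"rz": 0,"hand": 0},
    {"x": 0,"y": 0,"z": -0.003,"rx": 0,"ry": 0,"rz": 0,"hand": 0},
    {"x": 0,"y": 0,"z": -0.004,"rx": 0,"ry": 0,"rz": 0,"hand": 0},
    {"x": 0,"y": 0,"z": -0.005,"rx": 0,"ry": 0,"rz": 0,"hand": 0}
  ]
}}

```text
clock: 24.08
tool_pos: [0.4776, -0.2354, 0.2546]
ee_rot: [0.045, 3.141, -0.0]
contact_force: [-0.1, 0.2, -3.3]
opening: 0.189
finger_force: 45.0
```

>>> {"api": "play_rows", "payload": {
  "increments": [
    {"x": 0,"y": 0,"z": -0.001,"rx": 0,"ry": 0,"rz": 0,"hand": 0},
    {"x": 0,"y": 0,"z": -0.002,"rx": 0,"ry": 0,"rz": 0,"hand": 0},
    {"x": 0,"y": 0,"z": -0.003,"rx": 0,"ry": 0,"rz": 0,"hand": 0}
  ]
}}

```text
clock: 24.45
tool_pos: [0.4777, -0.2355, 0.2519]
ee_rot: [0.045, 3.141, -0.0]
contact_force: [0.0, 0.0, -0.1]
opening: 0.186
finger_force: 45.0
```

>>> {"api": "play_rows", "payload": {
  "increments": [
    {"x": 0,"y": 0,"z": -0.001,"rx": 0,"ry": 0,"rz": 0,"hand": 0},
    {"x": 0,"y": 0,"z": -0.002,"rx": 0,"ry": 0,"rz": 0,"hand": 0},
    {"x": 0,"y": 0,"z": -0.003,"rx": 0,"ry": 0,"rz": 0,"hand": 0}
  ]
}}

```text
clock: 24.82
tool_pos: [0.4776, -0.2354, 0.2486]
ee_rot: [0.045, 3.141, -0.0]
contact_force: [-0.8, 0.4, -0.6]
opening: 0.187
finger_force: 45.0
```

>>> {"api": "play_rows", "payload": {
  "increments": [
    {"x": -0.002,"y": 0,"z": 0,"rx": 0,"ry": 0,"rz": 0,"hand": 0},
    {"x": -0.005,"y": 0,"z": -0.001,"rx": 0,"ry": 0,"rz": 0,"hand": 0},
    {"x": -0.008,"y": 0,"z": -0.002,"rx": 0,"ry": 0,"rz": 0,"hand": 0},
    {"x": -0.011,"y": 0,"z": -0.0025,"rx": 0,"ry": 0,"rz": 0,"hand": 0},
    {"x": -0.0145,"y": 0,"z": -0.003,"rx": 0,"ry": 0,"rz": 0,"hand": 0},
    {"x": -0.0145,"y": 0,"z": -0.003,"rx": 0,"ry": 0,"rz": 0,"hand": 0}
  ]
}}

```text
clock: 25.58
tool_pos: [0.4629, -0.2354, 0.2457]
ee_rot: [-0.045, -3.141, 0.0]
contact_force: [-0.5, -0.4, 0.2]
opening: 0.188
finger_force: 45.0
```

>>> {"api": "play_rows", "payload": {
  "increments": [
    {"x": 0,"y": 0,"z": -0.003,"rx": 0,"ry": 0,"rz": 0,"hand": 0},
    {"x": 0,"y": 0,"z": -0.006,"rx": 0,"ry": 0,"rz": 0,"hand": 0},
    {"x": 0,"y": 0,"z": -0.009,"rx": 0,"ry": 0,"rz": 0,"hand": 0},
    {"x": 0,"y": 0,"z": -0.0095,"rx": 0,"ry": 0,"rz": 0,"hand": 0},
    {"x": 0,"y": 0,"z": -0.0095,"rx": 0,"ry": 0,"rz": 0,"hand": 0}
  ]
}}

```text
clock: 26.2
tool_pos: [0.4631, -0.2354, 0.2362]
ee_rot: [-0.045, -3.141, -0.0]
contact_force: [0.1, -0.0, -0.6]
opening: 0.188
finger_force: 45.0
```

```bash
python3 look.py
```

```text
26.2 [ 0.4631 -0.2354  0.2362] yawy 1.5421 z [-0.  0. -1.] [ 0.07 -0.05 -0.61] [-0.56  0.24  1.66 -0.    1.25 -2.1 ]
toe dir [-1.     0.029  0.   ] low [ 0.4631 -0.2354  0.1102]
```

>>> {"api": "play_rows", "payload": {
  "increments": [
    {"x": 0.003,"y": 0,"z": 0,"rx": 0,"ry": 0,"rz": 0,"hand": 0},
    {"x": 0.006,"y": 0,"z": 0,"rx": 0,"ry": 0,"rz": 0,"hand": 0},
    {"x": 0.009,"y": 0,"z": 0,"rx": 0,"ry": 0,"rz": 0,"hand": 0},
    {"x": 0.012,"y": 0,"z": 0,"rx": 0,"ry": 0,"rz": 0,"hand": 0},
    {"x": 0.015,"y": 0,"z": 0,"rx": 0,"ry": 0,"rz": 0,"hand": 0},
    {"x": 0.017,"y": 0,"z": 0,"rx": 0,"ry": 0,"rz": 0,"hand": 0},
    {"x": 0.017,"y": 0,"z": 0,"rx": 0,"ry": 0,"rz": 0,"hand": 0}
  ]
}}

```text
clock: 27.08
tool_pos: [0.4802, -0.2354, 0.2361]
ee_rot: [-0.045, -3.141, -0.0]
contact_force: [-0.1, 0.1, -0.6]
opening: 0.192
finger_force: 45.0
```

>>> {"api": "play_rows", "payload": {
  "increments": [
    {"x": 0,"y": 0,"z": 0.003,"rx": 0,"ry": 0,"rz": 0,"hand": 0},
    {"x": 0,"y": 0,"z": 0.006,"rx": 0,"ry": 0,"rz": 0,"hand": 0},
    {"x": 0,"y": 0,"z": 0.009,"rx": 0,"ry": 0,"rz": 0,"hand": 0},
    {"x": 0,"y": 0,"z": 0.012,"rx": 0,"ry": 0,"rz": 0,"hand": 0},
    {"x": 0,"y": 0,"z": 0.015,"rx": 0,"ry": 0,"rz": 0,"hand": 0},
    {"x": 0,"y": 0,"z": 0.018,"rx": 0,"ry": 0,"rz": 0,"hand": 0},
    {"x": 0,"y": 0,"z": 0.021,"rx": 0,"ry": 0,"rz": 0,"hand": 0},
    {"x": 0,"y": 0,"z": 0.024,"rx": 0,"ry": 0,"rz": 0,"hand": 0}
  ]
}}

```text
clock: 28.08
tool_pos: [0.4801, -0.2354, 0.2603]
ee_rot: [-0.045, -3.141, 0.0]
contact_force: [-0.1, 0.2, -1.4]
opening: 0.189
finger_force: 45.0
```

>>> {"api": "play_rows", "payload": {
  "increments": [
    {"x": 0,"y": 0,"z": 0.005,"rx": 0,"ry": 0,"rz": 0,"hand": 0},
    {"x": 0,"y": 0,"z": 0.01,"rx": 0,"ry": 0,"rz": 0,"hand": 0},
    {"x": 0,"y": 0,"z": 0.015,"rx": 0,"ry": 0,"rz": 0,"hand": 0},
    {"x": 0,"y": 0,"z": 0.02,"rx": 0,"ry": 0,"rz": 0,"hand": 0},
    {"x": 0,"y": 0,"z": 0.02,"rx": 0,"ry": 0,"rz": 0,"hand": 0}
  ]
}}

```text
clock: 28.7
tool_pos: [0.4802, -0.2355, 0.2806]
ee_rot: [0.045, 3.141, -0.001]
contact_force: [-0.8, 0.2, -2.1]
opening: 0.19
finger_force: 45.0
```

```bash
python3 look.py; python3 - <<'E'
from h import *
fs=[]
for i in range(5):
    im=manip.grab_frame("side"); fs.append(manip.get_obs()["contact_force"][2])
print(np.mean(fs),np.std(fs))
# compare tray region before / now, in side view: where the cartridge should be
S=cal("side");a=cv2.imread("pics/side0.png")[:,:,::-1].astype(int);cv2.imwrite("pics/s8.png",im[:,:,::-1])
df=np.abs(im.astype(int)-a).sum(2)>70
print(proj(S,[[.470,-.235,.0705],[.470,-.235,.1045],[.47,-.235,.13],[.4805,-.235,.154]]).round(1))
for r in range(225,300,3): print(r,"".join("#" if x else "." for x in df[r,235:320:2]))
E
```

```text
28.7 [ 0.4802 -0.2355  0.2806] yawy 1.542 z [ 6.e-04 -4.e-04 -1.e+00] [-0.78  0.22 -2.12] [-0.54  0.24  1.55  0.    1.35 -2.08]
toe dir [-1.     0.029  0.   ] low [ 0.4802 -0.2355  0.1546]
-0.6330608820292044 0.5558442958964932
[[277.1 278. ]
 [277.3 266.6]
 [277.5 257.7]
 [281.9 247.8]]
225 ...........................................
228 ...........................................
231 .......................##..................
234 ...........................................
237 ...........................................
240 ...........................................
243 ...........................................
246 ...........................................
249 ...........................................
252 ...........................................
255 ...........................................
258 ..................#........................
261 ...................##......................
264 ..................#.###....................
267 ...................#####...................
270 .................###...###.................
273 .................#########.................
276 .................#########.................
279 ..................########.................
282 ...................########................
285 ...................########................
288 ....................########...............
291 .....................#..#..................
294 ...........................................
297 ...........................................
```

The force has dropped to the empty-hook level and the side-image difference shows the cartridge upright in the tray. Next, the hook goes back to its stand.

>>> {"api": "play_rows", "payload": {
  "increments": [
    {"x": 0,"y": 0.01,"z": 0.02,"rx": 0,"ry": 0,"rz": -0.1,"hand": 0},
    {"x": -0.005,"y": 0.035,"z": 0.025,"rx": 0,"ry": 0,"rz": -0.27,"hand": 0},
    {"x": -0.01,"y": 0.07,"z": 0.025,"rx": 0,"ry": 0,"rz": -0.44,"hand": 0},
    {"x": -0.015,"y": 0.11,"z": 0.025,"rx": 0,"ry": 0,"rz": -0.61,"hand": 0},
    {"x": -0.02,"y": 0.15,"z": 0.025,"rx": 0,"ry": 0,"rz": -0.78,"hand": 0},
    {"x": -0.025,"y": 0.19,"z": 0.025,"rx": 0,"ry": 0,"rz": -0.95,"hand": 0},
    {"x": -0.03,"y": 0.23,"z": 0.025,"rx": 0,"ry": 0,"rz": -1.12,"hand": 0},
    {"x": -0.035,"y": 0.27,"z": 0.025,"rx": 0,"ry": 0,"rz": -1.29,"hand": 0}
  ]
}}

```text
clock: 29.95
tool_pos: [0.4447, 0.0358, 0.3052]
ee_rot: [1.932, 2.477, 0.0]
contact_force: [0.7, 0.5, -1.6]
opening: 0.183
finger_force: 45.0
```

>>> {"api": "play_rows", "payload": {
  "increments": [
    {"x": -0.004,"y": 0.035,"z": 0,"rx": 0,"ry": 0,"rz": -0.17,"hand": 0},
    {"x": -0.008,"y": 0.07,"z": 0,"rx": 0,"ry": 0,"rz": -0.34,"hand": 0},
    {"x": -0.012,"y": 0.1,"z": 0,"rx": 0,"ry": 0,"rz": -0.51,"hand": 0},
    {"x": -0.016,"y": 0.13,"z": 0,"rx": 0,"ry": 0,"rz": -0.68,"hand": 0},
    {"x": -0.02,"y": 0.15,"z": 0,"rx": 0,"ry": 0,"rz": -0.85,"hand": 0},
    {"x": -0.024,"y": 0.165,"z": 0,"rx": 0,"ry": 0,"rz": -1.02,"hand": 0},
    {"x": -0.0245,"y": 0.172,"z": 0,"rx": 0,"ry": 0,"rz": -1.19,"hand": 0},
    {"x": -0.0245,"y": 0.172,"z": 0,"rx": 0,"ry": 0,"rz": -1.337,"hand": 0}
  ]
}}

```text
clock: 30.95
tool_pos: [0.4204, 0.207, 0.305]
ee_rot: [3.051, 0.749, -0.0]
contact_force: [-0.4, -0.3, -1.2]
opening: 0.186
finger_force: 45.0
```

>>> {"api": "play_rows", "payload": {
  "increments": [
    {"x": 0,"y": 0,"z": 0,"rx": 0,"ry": 0,"rz": 0,"hand": 0},
    {"x": 0,"y": 0,"z": 0,"rx": 0,"ry": 0,"rz": 0,"hand": 0},
    {"x": 0,"y": 0,"z": 0,"rx": 0,"ry": 0,"rz": 0,"hand": 0}
  ]
}}

```text
clock: 31.32
tool_pos: [0.4206, 0.2065, 0.3051]
ee_rot: [3.049, 0.758, -0.0]
contact_force: [-0.1, -0.2, -0.8]
opening: 0.187
finger_force: 45.0
```

```bash
python3 look.py
```

```text
31.325 [0.4206 0.2065 0.3051] yawy -1.0834 z [-0. -0. -1.] [-0.07 -0.22 -0.8 ] [ 0.36  0.09  1.67 -0.    1.38  1.44]
toe dir [0.884 0.468 0.   ] low [0.4206 0.2065 0.1791]
```

>>> {"api": "play_rows", "payload": {
  "increments": [
    {"x": 0,"y": 0,"z": -0.03,"rx": 0,"ry": 0,"rz": 0,"hand": 0},
    {"x": 0,"y": 0,"z": -0.05,"rx": 0,"ry": 0,"rz": 0,"hand": 0},
    {"x": 0,"y": 0,"z": -0.07,"rx": 0,"ry": 0,"rz": 0,"hand": 0},
    {"x": 0,"y": 0,"z": -0.09,"rx": 0,"ry": 0,"rz": 0,"hand": 0},
    {"x": 0,"y": 0,"z": -0.115,"rx": 0,"ry": 0,"rz": 0,"hand": 0},
    {"x": 0,"y": 0,"z": -0.135,"rx": 0,"ry": 0,"rz": 0,"hand": 0},
    {"x": 0,"y": 0,"z": -0.148,"rx": 0,"ry": 0,"rz": 0,"hand": 0},
    {"x": 0,"y": 0,"z": -0.152,"rx": 0,"ry": 0,"rz": 0,"hand": 0}
  ]
}}

```text
clock: 32.33
tool_pos: [0.4205, 0.2065, 0.1527]
ee_rot: [3.049, 0.756, -0.001]
contact_force: [0.1, 0.0, -0.5]
opening: 0.189
finger_force: 45.0
```

>>> {"api": "play_rows", "payload": {
  "increments": [
    {"x": 0,"y": 0,"z": -0.002,"rx": 0,"ry": 0,"rz": 0,"hand": 0},
    {"x": 0,"y": 0,"z": -0.004,"rx": 0,"ry": 0,"rz": 0,"hand": 0},
    {"x": 0,"y": 0,"z": -0.006,"rx": 0,"ry": 0,"rz": 0,"hand": 0},
    {"x": 0,"y": 0,"z": -0.007,"rx": 0,"ry": 0,"rz": 0,"hand": 0},
    {"x": 0,"y": 0,"z": -0.007,"rx": 0,"ry": 0,"rz": 0,"hand": 0}
  ]
}}

```text
clock: 32.95
tool_pos: [0.4206, 0.2066, 0.1462]
ee_rot: [3.049, 0.756, -0.0]
contact_force: [-0.0, -0.7, 0.2]
opening: 0.187
finger_force: 45.0
```

>>> {"api": "play_rows", "payload": {
  "grip_force": 10,
  "increments": [
    {"x": 0,"y": 0,"z": 0,"rx": 0,"ry": 0,"rz": 0,"hand": 0},
    {"x": 0,"y": 0,"z": 0,"rx": 0,"ry": 0,"rz": 0,"hand": 0.25},
    {"x": 0,"y": 0,"z": 0,"rx": 0,"ry": 0,"rz": 0,"hand": 0.4},
    {"x": 0,"y": 0,"z": 0,"rx": 0,"ry": 0,"rz": 0,"hand": 0.55},
    {"x": 0,"y": 0,"z": 0,"rx": 0,"ry": 0,"rz": 0,"hand": 0.55},
    {"x": 0,"y": 0,"z": 0,"rx": 0,"ry": 0,"rz": 0,"hand": 0.55}
  ]
}}

```text
clock: 33.7
tool_pos: [0.4206, 0.2066, 0.1461]
ee_rot: [-3.049, -0.756, 0.0]
contact_force: [0.2, 0.1, -0.7]
opening: 0.546
finger_force: 0.0
```

>>> {"api": "play_rows", "payload": {
  "increments": [
    {"x": 0,"y": 0,"z": 0.015,"rx": 0,"ry": 0,"rz": 0,"hand": 0.55},
    {"x": 0,"y": 0,"z": 0.04,"rx": 0,"ry": 0,"rz": 0,"hand": 0.55},
    {"x": 0,"y": 0,"z": 0.075,"rx": 0,"ry": 0,"rz": 0,"hand": 0.55},
    {"x": 0,"y": 0,"z": 0.11,"rx": 0,"ry": 0,"rz": 0,"hand": 0.55},
    {"x": 0,"y": 0,"z": 0.123,"rx": 0,"ry": 0,"rz": 0,"hand": 0.55},
    {"x": 0,"y": 0,"z": 0.123,"rx": 0,"ry": 0,"rz": 0,"hand": 0.55}
  ]
}}

```text
clock: 34.45
tool_pos: [0.4207, 0.2066, 0.2695]
ee_rot: [-3.049, -0.756, -0.002]
contact_force: [-0.2, -0.8, -0.2]
opening: 0.556
finger_force: 0.0
```

```bash
python3 - <<'E'
from h import *
o=manip.get_obs();print(o["clock"],o["tool_pos"].round(4),o["opening"])
a=cv2.imread("pics/w5.png").astype(int);b=save("wrist","pics/w9.png")[:,:,::-1].astype(int)
c=list(np.load("w5.npz").values());d=cal("wrist");h=[[.4205,.2068,.195]];h2=[[.4205,.2068,.125]]
for w,im in((c,a),(d,b)):
    g=im.sum(2)/3;p=proj(w,h)[0].astype(int);sub=g[p[1]-30:p[1]+30,p[0]-30:p[0]+30]<45
    ys,xs=np.nonzero(sub);print("dark handle",len(xs),xs.mean()+p[0]-30-proj(w,h2)[0][0],ys.mean()+p[1]-30-proj(w,h2)[0][1],np.ptp(xs),np.ptp(ys))
s=manip.grab_frame("side").astype(int);s0=cv2.imread("pics/side0.png")[:,:,::-1].astype(int)
df=np.abs(s-s0).sum(2)>70
print("stand region diff")
for r in range(150,222,3): print(r,"".join("#" if x else "." for x in df[r,165:225:2]))
print("tray/vials diff",df[262:292,250:300].sum(),df[195:275,295:380].sum())
E
```

```text
34.45 [0.4207 0.2066 0.2695] 0.5557894147762151
dark handle 142 0.3896143368125138 1.81890991763089 12 22
dark handle 129 0.3688829659957946 2.2861304404822818 13 21
stand region diff
150 ..............................
153 ..............................
156 ..............................
159 ..............................
162 ..............................
165 ..............................
168 ..............................
171 ..............................
174 ..............................
177 ..............................
180 ..............................
183 ..............................
186 ..............................
189 ..............................
192 ..............................
195 ..............................
198 ..............................
201 ..............................
204 ..............................
207 ..............................
210 ..............................
213 ..............................
216 ..............................
219 ..............................
tray/vials diff 385 0
```

The stand looks exactly as it did at the start, the vials and bottle are unmoved, and the cartridge is in the tray. I'm handing the job in.

```bash
python3 -c "
from station import manip
print(manip.finish_job())"
```

```text
the job is handed in; nothing more can be done
None
```

The job is handed in at about 34.5 s on the robot's clock: the cartridge was drawn out on the hook and set down upright in the tray, the hook is back in its stand, and the vials and bottle were not moved; with my 10 pictures used up, I confirmed the end state from force readings and image differences.

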